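# Load the vial mixer in run order and close it with the hold-down plate

## Robot

A 6-joint arm with a two-finger parallel gripper is mounted at the origin on a cart in front of the work surface, level with it; the furniture and walls round the work are solid. World frame = base frame: x ahead of the robot, y to its left, z up, the work surface at z = 0. Lengths are in m, angles in rad, forces in N, time in s.
With the tool pointing down it reaches from about 0.25 to 0.725 m from the base axis. Payload 4 kg.
Tool frame: the origin (TCP) lies on the centre line of the jaws, within the pads' length; the fingertips stand ahead of it and the grasp point (between the pads) lies 3 mm ahead of it (bot.tcp_to_tips is the z of the fingertips in the tool frame, in m); z points along the fingers, y is the line along which they close (so a half turn about z gives the same grasp; the last joint's range is limited). The gripper opens to 85 mm and grips with 20 to 120 N. Pads are 22 mm wide; open, the fingers measure 114 mm over their backs; the gripper's body (76 mm by 85 mm) begins 54 mm behind the grasp point. The pads swing forward as they close: fully open they stand 13 mm farther back than shut.
Start: joints at [1.22, 0.241, 0.005, 1.335, 0, 1.571], TCP at [0.172, 0.47, 0.253] pointing down, gripper open.
Joint ranges: [-2.72, 2.72], [-1.05, 1.87], [-1.09, 1.28], [-1.99, 2.15], [-1.42, 1.44], [-3.14, 3.14]. Speed limits (rad/s): [2.79, 2.79, 3.14, 3.14, 3.14, 3.14].

## Interface

Orientations are given as a unit quaternion [x, y, z, w].
In Python, from workcell import telemetry, camera, camera_params, ticket, boxes_of, cut_out, spot_point, bot gives the robot as it stands.
- The arm moves only by the shell command python3 -m creep 'ROWS'. ROWS is text: rows parted by semicolons, each of 5 numbers parted by spaces: the opening, from 0 (shut) to 1 (fully open), then the shift along the tool's x, y, z in units of 150 mm (1.0 is 150 mm), then the turn about the tool's z in units of 180 degrees (1.0 is 180 degrees). In form: claw x y z turn; .... A call has 1 to 12 rows; each row is the pose to reach, as a shift and turn from the pose commanded when the call began, along the tool's axes at that moment, turning the shorter way round; what a row does not reach only later rows make up. A row lasts 1/8 s, in which the tool goes at most 62.5 mm and 10.7 degrees, less where a joint would pass 70% of its speed; a pose out of reach is approached as far as the arm can. A call with a number of a shift or a turn outside -1 to 1 is refused whole. A call with a gripper value outside its range is refused whole. The fingers move at their own pace and stop on an object; the grip force is fixed at half the most. Time passes only in rows, so rows that repeat a pose let the fingers close. It gives the time, the measured TCP pose, the force, the opening and the grip force at its end, in the units of the state.
- telemetry.get_obs(): the state, without advancing time (a new reading comes with each control period).
- camera(name): name is "side" or "top" or "wrist"; returns the picture (480x640x3 uint8, red, green, blue); there is no depth.
- camera_params(name): a dict with "camera_matrix" (3x3 intrinsics, pixels), "eye" and "attitude" of the camera in the world. Camera axes: x right, y down, z forward; pixel columns grow to the right and rows downward; lengths in m; the calibration is good to about 2 mm. A picture is of the moment at which its call begins: read the wrist's pose just before it. camera_params takes no time and is no camera call; for the wrist camera it gives the pose at the moment of the call.
- ticket.job_done(): hands the job in; it is judged then, once.
Trained networks look in the newest picture that a camera, given by its name, has taken for a name from the list of things; names that differ only in an ending like _2 or _b are one class to them, and where a whole thing is asked for, a point or a joint stands for the part that bears it (a point fixed in the world has none). Each returns a list of dicts, best first, with "conf" (0 to 1); they miss things now and then, are a little off and sometimes report something else, mostly with a low value. They report only what shows in the picture. A call takes as long as a camera call.
- boxes_of(thing, camera): "at" ([x, y, z] in m, in world coordinates, good to about 4 mm: the middle of the surface that is visible of it).
- cut_out(thing, camera): "pixels" (480x640 bool, what is visible of it).
- spot_point(thing, camera): "at" ([x, y, z] in m, in world coordinates, good to about 4 mm: a listed point, or the origin of a listed thing).
The state is a dict: "clock": time; "joint_pos": joint angles; "joint_vel": joint speeds; "tau": joint torques, N m; "eef_pos": TCP position; "tool_rot": TCP orientation; "ft_force": force on the tool from outside, world axes, zero at the start; "ft_torque": the same for the moment, N m; "grip_width": finger opening in m; "grasp_force": force on a finger pad.
Only numpy, scipy, OpenCV 4.12 (cv2) and the standard library are available. Lean on these libraries where they do the work, as an engineer would, in place of code of your own. Each camera call takes 0.05 s, during which the arm holds its last target. There are 200 camera calls.

## Task

Load the four vials upright into the wells of the vial mixer in run order, counted from the end that carries the red marker: the blue-capped blank in the first well next to the marker, the brown-glass sample between the yellow standard and the green-capped control, and the control at the far end. When all four stand fully in their wells, put the hold-down plate on top, over both pins, so that it lies flat on the two end cheeks, and let go. Leave the weighing bottle and the septa box where they are.

Things in the scene. Friction and masses are not known exactly. Their poses are not given: they have to be found in the camera images.
- vial_mixer: White bench mixer 150x300x40 mm, fixed, with blue vial carrier. Origin: underside centre; z up, y along the row, x to its back. 34 mm wells, 5 mm chamfer, at x 0, y -75, -25, 25, 75 mm; floor at z 58, mouth at z 86. At y +-112 aluminium end cheeks (62 mm in x, 12 thick in y), flat tops at z 125, each with a steel pin at x 0: 8 mm diameter, 12 mm high, top 6 mm tapered.
- red_marker: Red plastic marker bar, 56x20x9 mm, fixed on the mixer's end ledge at mixer x 0 and y +134 or -134 mm (either end; the other end carries a like one in grey). Origin: centre of its underside, z 40 mm. The run's first well is the one nearest to it (59 mm from origin to well centre); the next ones lie 109, 159 and 209 mm from it.
- blue_cap_vial: Clear glass vial with a blue cap. Round screw-cap vial for the blank: 27 mm across, 64 mm tall, 25 g, standing upright; cap 25 mm across, its top 12 mm of height. Origin: centre of its underside, z up along it.
- yellow_vial: Clear glass vial with yellow contents and a black cap. Round screw-cap vial for the standard: 27 mm across, 64 mm tall, 25 g, standing upright; cap 25 mm across, its top 12 mm of height. Origin: centre of its underside, z up along it.
- amber_vial: Brown glass vial with a white cap and a paper label. Round screw-cap vial for the sample: 27 mm across, 64 mm tall, 25 g, standing upright; cap 25 mm across, its top 12 mm of height. Origin: centre of its underside, z up along it.
- green_cap_vial: Clear vial with white contents and a green cap. Round screw-cap vial for the control: 27 mm across, 64 mm tall, 25 g, standing upright; cap 25 mm across, its top 12 mm of height. Origin: centre of its underside, z up along it.
- hold_down_plate: Aluminium plate 50x244x6 mm, 160 g, with four 18 mm windows, a 14 mm pin hole near each end (x 0, y +-112 mm) and a black upright grip in the middle: 14 mm thick in x, 28 long in y, top at z 39. Origin: underside centre, y along its length, z up. Either end may go to either pin. Seated, its underside is at mixer z 125 mm, 3 mm above the caps. It starts flat on the bench.
- weighing_bottle: Clear glass weighing bottle with a domed, knobbed lid and white powder, 42 mm in diameter, 58 mm tall, standing among the four vials; a bystander, not to be moved. Origin: centre of its underside.
- septa_box: Small white carton with an orange spot, 50 x 70 x 26 mm, a bystander farther back than the vials. Origin: centre of its underside.

How it is judged:
At the end, for the whole second after the job is handed in: From the red marker on: blue-capped, yellow, brown, green-capped vial, each within 8 to 10 mm of its well's centre, on the well floor, upright within 7 degrees; the plate flat on both cheeks over both pins (6 mm, 2 degrees); all at rest; weighing bottle and septa box moved less than 20 mm (horizontal distance between blue_cap_vial and red_marker between 0.049 and 0.069 m and x of blue_cap_vial in the frame of vial_mixer between -0.008 and 0.008 m and z of blue_cap_vial in the frame of vial_mixer between 0.054 and 0.064 m and angle between each of blue_cap_vial, yellow_vial, amber_vial, green_cap_vial's own z axis and vertical below 0.12 rad and linear speed of each of blue_cap_vial, yellow_vial, amber_vial, green_cap_vial, hold_down_plate below 0.02 m/s and horizontal distance between yellow_vial and red_marker between 0.099 and 0.119 m and x of yellow_vial in the frame of vial_mixer between -0.008 and 0.008 m and z of yellow_vial in the frame of vial_mixer between 0.054 and 0.064 m and horizontal distance between amber_vial and red_marker between 0.149 and 0.169 m and x of amber_vial in the frame of vial_mixer between -0.008 and 0.008 m and z of amber_vial in the frame of vial_mixer between 0.054 and 0.064 m and horizontal distance between green_cap_vial and red_marker between 0.199 and 0.219 m and x of green_cap_vial in the frame of vial_mixer between -0.008 and 0.008 m and z of green_cap_vial in the frame of vial_mixer between 0.054 and 0.064 m and x of hold_down_plate in the frame of vial_mixer between -0.006 and 0.006 m and y of hold_down_plate in the frame of vial_mixer between -0.006 and 0.006 m and z of hold_down_plate in the frame of vial_mixer between 0.122 and 0.128 m and angle between hold_down_plate's own z axis and vertical below 0.04 rad and angle between the y axis of hold_down_plate and the y axis of vial_mixer, either way round below 0.08 rad); the robot touches nothing.
It fails at once if the weighing bottle is pushed more than 20 mm (distance of weighing_bottle from where it was at the start of the episode above 0.02 m).
It fails at once if the septa box is pushed more than 20 mm (distance of septa_box from where it was at the start of the episode above 0.02 m).
It also fails if it takes over 112 s, if anything falls off the work surface, if the arm or the gripper's body presses on something with over 40 N, if the wrist force passes 120 N, or if a joint passes its speed limit or range.

## Working session

There is one attempt and no reset: what is moved stays moved. The work goes in short steps, Python scripts to look and compute and a shell command to move; the robot and the scene stay as the last step left them, time stands still between calls to the robot, and variables do not carry over. Pictures are saved under pics/ and viewed, at most 15 in all, crops included, and the job is handed in when it is done.

```bash
mkdir -p pics; ls; cat > h.py <<'E'
import numpy as np, cv2
from scipy.spatial.transform import Rotation as R
from workcell import telemetry, camera, camera_params, ticket, boxes_of, cut_out, spot_point, bot
def snap(c,f): 
    im=camera(c); cv2.imwrite('pics/'+f,im[:,:,::-1]); return im
E
python3 - <<'E'
from h import *
o=telemetry.get_obs(); print(o['clock'],o['eef_pos'],o['tool_rot'],o['grip_width'],bot.tcp_to_tips)
print(R.from_quat(o['tool_rot']).as_matrix().round(3))
for c in ('top','side'):
    im=snap(c,c+'0.png'); p=camera_params(c); print(c,p)
    for t in ['vial_mixer','red_marker','blue_cap_vial','yellow_vial','amber_vial','green_cap_vial','hold_down_plate','weighing_bottle','septa_box']:
        print(t,[(np.round(d['at'],3).tolist(),round(d['conf'],2)) for d in spot_point(t,c)[:2]])
print(telemetry.get_obs()['clock'])
E
```

```text
pics
0.0 [0.1716199  0.46899076 0.25240253] [ 1.74507840e-01  9.84655223e-01 -1.03560367e-03 -1.82679399e-04] 0.08549086586061738 0.022
[[-0.939  0.344 -0.001]
 [ 0.344  0.939 -0.002]
 [-0.    -0.002 -1.   ]]
top {'camera_matrix': array([[573.47969033,   0.        , 326.11944936],
       [  0.        , 573.47969033, 236.69021965],
       [  0.        ,   0.        ,   1.        ]]), 'eye': array([ 0.40072336, -0.0300512 ,  1.31973087]), 'attitude': array([ 0.71014618, -0.69933368,  0.05787127, -0.05723402])}
vial_mixer [([0.58, -0.011, -0.002], 0.81)]
red_marker [([0.547, 0.12, 0.04], 0.67)]
blue_cap_vial [([0.581, -0.38, -0.001], 0.75), ([0.431, -0.27, 0.001], 0.43)]
yellow_vial [([0.579, -0.382, -0.002], 0.48)]
amber_vial [([0.452, -0.394, 0.0], 0.49)]
green_cap_vial [([0.604, -0.267, 0.001], 0.51)]
hold_down_plate [([0.528, 0.325, 0.0], 0.81)]
weighing_bottle [([0.521, -0.329, 0.002], 0.55)]
septa_box [([0.728, -0.249, -0.004], 0.95)]
side {'camera_matrix': array([[436.28064567,   0.        , 323.0078919 ],
       [  0.        , 436.28064567, 237.1925445 ],
       [  0.        ,   0.        ,   1.        ]]), 'eye': array([ 0.22539102, -0.78684001,  0.57136498]), 'attitude': array([ 0.84458613, -0.1853742 ,  0.11962967, -0.48785184])}
vial_mixer [([0.576, -0.01, 0.002], 0.93)]
red_marker []
blue_cap_vial [([0.433, -0.266, 0.001], 0.94)]
yellow_vial [([0.581, -0.387, -0.003], 0.68)]
amber_vial [([0.451, -0.393, 0.002], 0.76)]
green_cap_vial [([0.599, -0.269, -0.001], 0.81)]
hold_down_plate [([0.523, 0.325, 0.0], 0.7)]
weighing_bottle [([0.523, -0.33, 0.004], 0.58)]
septa_box [([0.722, -0.248, -0.001], 0.76)]
1.0
```

View pics/top0.png

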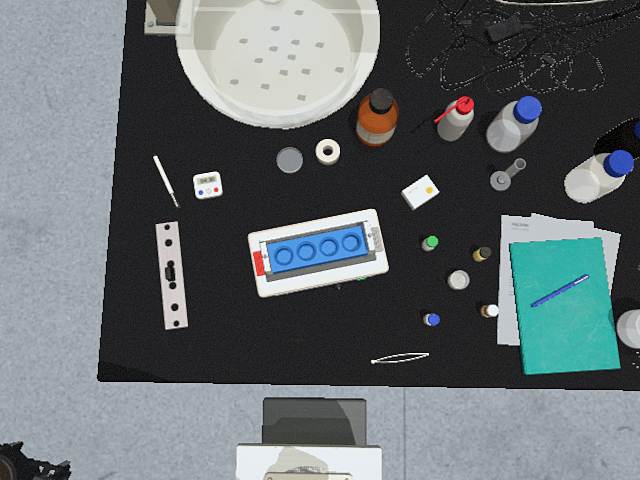

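View pics/side0.png

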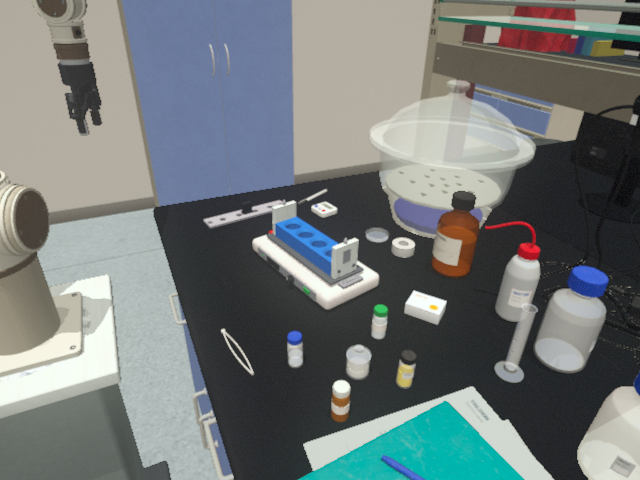

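The top picture shows the mixer at about (318,252), with the red marker on its left end at (259,262). The vials are blue (432,320), amber (489,311), yellow (482,254) and green (430,243), the bottle is at (458,280), and the plate is at (171,275). The side view agrees. Next I'll measure these more precisely.

```bash
cat >> h.py <<'E'
def ray(c,uv,z):
    p=camera_params(c); d=R.from_quat(p['attitude']).as_matrix()@np.linalg.inv(p['camera_matrix'])@[uv[0],uv[1],1]
    return p['eye']+d*(z-p['eye'][2])/d[2]
def blobs(m,x0,y0,x1,y1,amin):
    s=np.zeros_like(m); s[y0:y1,x0:x1]=m[y0:y1,x0:x1]
    n,l,st,ce=cv2.connectedComponentsWithStats(s.astype(np.uint8))
    return [(ce[i],st[i,4]) for i in range(1,n) if st[i,4]>=amin]
E
python3 - <<'E'
from h import *
im=cv2.imread('pics/top0.png')
hsv=cv2.cvtColor(im,cv2.COLOR_BGR2HSV);H,S,V=[hsv[...,i].astype(int) for i in range(3)]
for n,m,z,bx in [('blue',(H>100)&(H<130)&(S>120)&(V>60),.064,(415,305,450,335)),('green',(H>45)&(H<85)&(S>100)&(V>50),.064,(418,230,445,255)),
 ('red',((H<8)|(H>172))&(S>120)&(V>80),.049,(245,240,275,285)),('amberwhite',(S<60)&(V>120),.064,(475,300,505,322)),('plate',(V>90),.006,(145,215,195,335)),
 ('carrier',(H>100)&(H<125)&(S>110)&(V>60),.086,(250,210,385,290)),('bottle',V>60,.05,(440,265,472,295)),('septa',V>100,.026,(395,170,445,215)),('mixer',V>110,.04,(240,200,392,302))]:
    for c,a in blobs(m,*bx,15): print(n,c.round(1),a,ray('top',c,z).round(4))
cv2.imwrite('pics/z1.png',cv2.resize(im[205:305,240:395],(775,500),interpolation=cv2.INTER_CUBIC))
a=cv2.resize(im[225:335,415:505],(480,587),interpolation=cv2.INTER_CUBIC);b=cv2.resize(im[215:335,150:195],(220,587),interpolation=cv2.INTER_CUBIC)
cv2.imwrite('pics/z2.png',np.hstack([a,b]))
E
```

```text
blue [433.8 319.1] 111 [ 0.4296 -0.2659  0.064 ]
green [432.  240.9] 112 [ 0.6013 -0.2645  0.064 ]
red [258.6 263.1] 192 [0.5478 0.1199 0.049 ]
amberwhite [497.1 310.3] 271 [ 0.4507 -0.4038  0.064 ]
amberwhite [483.5 312.3] 15 [ 0.4459 -0.374   0.064 ]
plate [171.2 275.3] 2168 [0.5214 0.3245 0.006 ]
carrier [316.9 249.1] 2940 [ 0.5759 -0.0101  0.086 ]
bottle [458.4 279.7] 350 [ 0.5175 -0.3244  0.05  ]
septa [419.8 191.8] 726 [ 0.7221 -0.2449  0.026 ]
mixer [317.4 252.7] 8349 [ 0.5743 -0.0104  0.04  ]
```

View pics/z1.png

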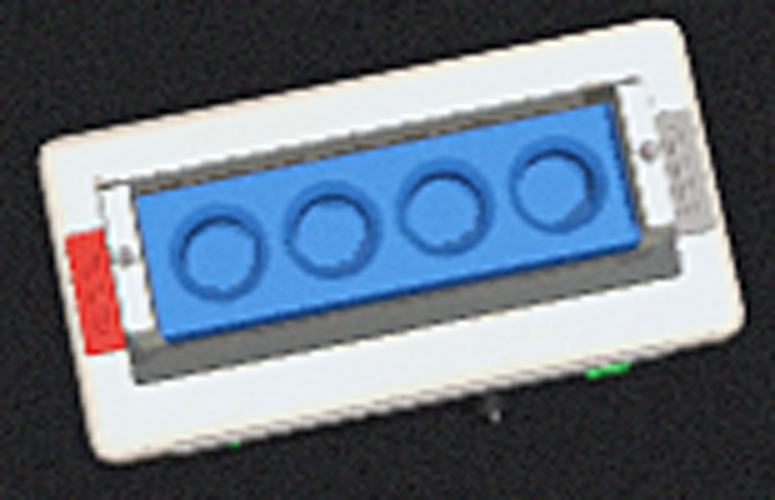

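View pics/z2.png

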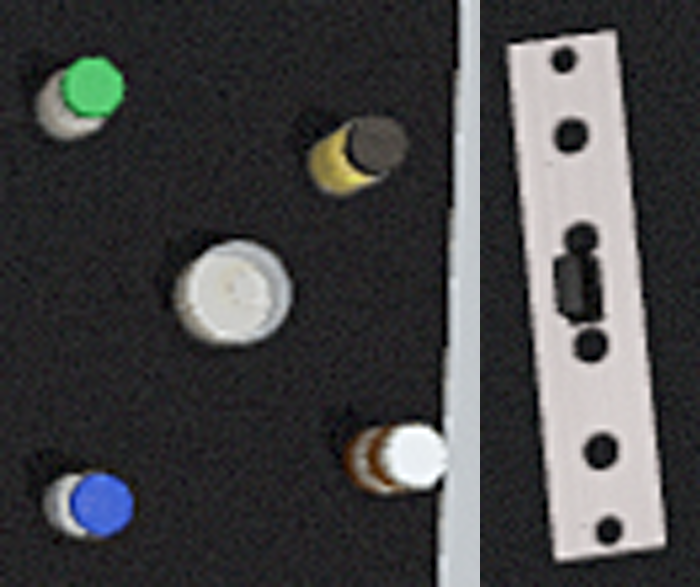

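Crop z1 shows the well mouths from the marker on at about (283.6,256.4), (306.4,252), (328.8,247) and (351.2,242.4), and the pins at (265,256) and (369.8,235). Crop z2 shows the yellow cap at (485.7,252.6), the white cap at (492.8,310.3), and the plate's end holes at (167.2,227.1) and (176.4,323.2).

```bash
python3 - <<'E'
from h import *
f=lambda u,z:ray('top',u,z).round(4)
W=[f(u,.086) for u in [(283.6,256.4),(306.4,252),(328.8,247),(351.2,242.4)]]
print('wells',W,'mean',np.mean(W,0))
P=[f((265,256),.134),f((369.8,235),.134)]; print('pins',P,np.mean(P,0), np.linalg.norm(P[0]-P[1]))
d=P[0]-P[1]; print('yaw pins',np.degrees(np.arctan2(d[1],d[0]))-90)
d=W[0]-W[3]; print('yaw wells',np.degrees(np.arctan2(d[1],d[0]))-90,np.linalg.norm(d))
for n,u in [('green',(432.3,241.1)),('yellow',(485.7,252.6)),('amber',(492.8,310.3)),('blue',(433.8,319.1))]: print(n,f(u,.064))
H=[f((167.2,227.1),.006),f((176.4,323.2),.006)];d=H[0]-H[1];print('plate',np.mean(H,0),np.linalg.norm(d),np.degrees(np.arctan2(d[1],d[0]))-90)
E
```

```text
wells [array([0.5589, 0.0619, 0.086 ]), array([0.5692, 0.0127, 0.086 ]), array([ 0.581 , -0.0358,  0.086 ]), array([ 0.5918, -0.0844,  0.086 ])] mean [ 0.575225 -0.0114    0.086   ]
pins [array([0.5529, 0.0971, 0.134 ]), array([ 0.6007, -0.1212,  0.134 ])] [ 0.5768  -0.01205  0.134  ] 0.22347198929619794
yaw pins 12.350827895804798
yaw wells 12.673860005623155 0.14995365950852949
green [ 0.6009 -0.2652  0.064 ]
yellow [ 0.577  -0.3828  0.064 ]
amber [ 0.4506 -0.3945  0.064 ]
blue [ 0.4297 -0.2659  0.064 ]
plate [0.5233  0.32335 0.006  ] 0.22322000358390828 -81.21285643074899
```

```bash
cat >> h.py <<'E'
B=np.array([.976,.2165]);E=np.array([-.2165,.976]);C=np.array([.576,-.0117])
WELL=[C+k*E for k in (.075,.025,-.025,-.075)]
VIAL=dict(blue=(.4297,-.2659),yellow=(.577,-.3828),amber=(.4506,-.3945),green=(.6009,-.2652))
def plan(x,y,zg,yaw):
    o=telemetry.get_obs();M=R.from_quat(o['tool_rot']).as_matrix()
    s=M.T@(np.array([x,y,zg+.003])-o['eef_pos'])/.15
    yn=np.degrees(np.arctan2(M[1,1],M[0,1])); t=-(yaw-yn+180)%360-180
    t=-((yaw-yn+180)%360-180)
    print('t',o['clock'],'pos',o['eef_pos'].round(4),'yaw',yn.round(2),'tilt',M[:2,2].round(4),'w',o['grip_width'].round(4),'f',np.round(o['grasp_force'],1),'| shift',s.round(3),'turn',round(t/180,4))
E
python3 -m creep '1 -0.8 -1 0 0;1 -0.8 -1 0 0;1 -0.8 -1 0 0;1 -0.8 -1 0 0'
python3 -m creep '1 -0.8 -1 0 0;1 -0.8 -1 0 0;1 -0.8 -1 0 0;1 -0.8 -1 0 0'
python3 -m creep '1 -0.8 -1 0 0;1 -0.8 -1 0 0;1 -0.8 -1 0 0;1 -0.8 -1 0 0'
python3 -m creep '1 -0.8 -1 0 0;1 -0.8 -1 0 0;1 -0.8 -1 0 0;1 -0.8 -1 0 0'
python3 -m creep '1 -0.1 0 0.3 0.319;1 -0.1 0 0.3 0.319;1 -0.1 0 0.3 0.319;1 -0.1 0 0.3 0.319;1 -0.1 0 0.3 0.319;1 -0.1 0 0.3 0.319;1 -0.1 0 0.3 0.319'
python3 - <<'E'
from h import *
plan(*VIAL['blue'],.047,12.5)
im=snap('wrist','w0.png');print(camera_params('wrist'))
for c in ('wrist','side'):
    if c=='side':camera(c)
    for v in ('blue_cap_vial','weighing_bottle'): print(c,v,[(np.round(d['at'],4),d['conf']) for d in spot_point(v,c)[:2]])
E
```

```text
clock: 1.5
eef_pos: [0.2334, 0.2842, 0.2535]
tool_rot: [0.177, 0.984, -0.0, 0.0]
ft_force: [-0.4, 0.5, 0.2]
grip_width: 0.0855
grasp_force: 0.0
clock: 2.0
eef_pos: [0.2954, 0.1024, 0.2536]
tool_rot: [0.179, 0.984, 0.0, 0.001]
ft_force: [-0.3, 0.6, -0.2]
grip_width: 0.0853
grasp_force: 0.0
clock: 2.5
eef_pos: [0.3569, -0.079, 0.2533]
tool_rot: [0.177, 0.984, 0.0, 0.0]
ft_force: [0.1, -0.2, -0.0]
grip_width: 0.085
grasp_force: 0.0
clock: 3.0
eef_pos: [0.4186, -0.2598, 0.2522]
tool_rot: [0.175, 0.985, 0.0, -0.0]
ft_force: [-0.4, 0.9, -0.9]
grip_width: 0.0856
grasp_force: 0.0
clock: 3.88
eef_pos: [0.4312, -0.2613, 0.2084]
tool_rot: [0.624, 0.781, 0.0, -0.0]
ft_force: [0.3, 0.7, -0.4]
grip_width: 0.0852
grasp_force: 0.0Traceback (most recent call last):
  File "<stdin>", line 2, in <module>
  File "h.py", line 21, in plan
    print('t',o['clock'],'pos',o['eef_pos'].round(4),'yaw',yn.round(2),'tilt',M[:2,2].round(4),'w',o['grip_width'].round(4),'f',np.round(o['grasp_force'],1),'| shift',s.round(3),'turn',round(t/180,4))
                                                                                                   ^^^^^^^^^^^^^^^^^^^^^
AttributeError: 'float' object has no attribute 'round'
```

```bash
sed -i "s/o\['grip_width'\].round(4)/round(o['grip_width'],4)/; /t=-(yaw-yn+180)%/s/; t=-(yaw.*$//" h.py
python3 - <<'E'
from h import *
plan(*VIAL['blue'],.047,12.5)
im=snap('wrist','w0.png')
for c in ('wrist','side'):
    if c=='side':camera(c)
    for v in ('blue_cap_vial','weighing_bottle'): print(c,v,[(np.round(d['at'],4),d['conf']) for d in spot_point(v,c)[:2]])
E
```

```text
t 3.875 pos [ 0.4312 -0.2613  0.2084] yaw 12.75 tilt [-0.0001  0.0009] w 0.0852 f 0.0 | shift [-0.028 -0.017  1.056] turn 0.0014
wrist blue_cap_vial [(array([ 0.4289, -0.2705,  0.    ]), 0.89)]
wrist weighing_bottle [(array([ 0.5182, -0.326 ,  0.0032]), 0.82)]
side blue_cap_vial [(array([ 0.4356, -0.2667,  0.0027]), 0.62), (array([ 0.5988, -0.2683, -0.0025]), 0.17)]
side weighing_bottle [(array([ 0.5245, -0.3317,  0.0018]), 0.6)]
```

View pics/w0.png

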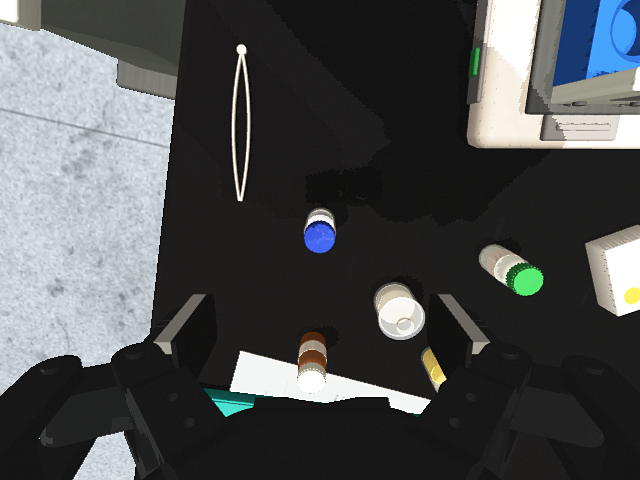

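```bash

python3 -m creep '1 -0.035 -0.015 0.5 0.0014;1 -0.035 -0.015 0.7 0.0014;1 -0.035 -0.015 0.9 0.0014;1 -0.035 -0.015 1 0.0014;1 -0.035 -0.015 1 0.0014'
python3 -m creep '1 0 0 0.056 0;1 0 0 0.056 0;0 0 0 0.056 0;0 0 0 0.056 0;0 0 0 0.056 0;0 0 0 0.056 0;0 0 0 0.056 0;0 0 0 0.056 0'
python3 -c "
from h import *
plan(*WELL[0],.215,12.5)"
```

```text
clock: 4.8
eef_pos: [0.4289, -0.2694, 0.0577]
tool_rot: [0.628, 0.778, -0.0, -0.001]
ft_force: [-1.0, 0.1, 0.5]
grip_width: 0.0853
grasp_force: 0.0
clock: 5.8
eef_pos: [0.4297, -0.2698, 0.0503]
tool_rot: [0.628, 0.778, 0.0, 0.0]
ft_force: [-0.5, -0.4, 5.5]
grip_width: 0.0247
grasp_force: 58.9
t 5.8 pos [ 0.4297 -0.2698  0.0503] yaw 12.23 tilt [ 0.0008 -0.0004] w 0.0247 f 58.9 | shift [ 1.974  1.316 -1.118] turn -0.0015
```

```bash

python3 -m creep '0 0 0 -0.4 0;0 0 0 -0.8 0;0 0 0 -1 0;0 0 0 -1 0;0 0 0 -1 0'
python3 -m creep '0 1 0.66 -0.118 0;0 1 0.66 -0.118 0;0 1 0.66 -0.118 0;0 1 0.66 -0.118 0'
python3 -m creep '0 0.974 0.656 0 -0.0015;0 0.974 0.656 0 -0.0015;0 0.974 0.656 0 -0.0015;0 0.974 0.656 0 -0.0015;0 0.974 0.656 0 -0.0015;0 0.974 0.656 0 -0.0015'
python3 - <<'E'
from h import *
plan(*WELL[0],.107,12.5)
a=snap('wrist','w1.png');b=snap('side','s1.png')
cv2.imwrite('pics/ws1.png',np.hstack([a[::,150:490],cv2.resize(b[90:330,220:420],(400,480))])[:,:,::-1])
E
```

```text
clock: 6.42
eef_pos: [0.4287, -0.2692, 0.1986]
tool_rot: [0.628, 0.778, -0.0, -0.001]
ft_force: [0.2, 1.0, -0.2]
grip_width: 0.0249
grasp_force: 59.0
clock: 6.92
eef_pos: [0.4946, -0.0985, 0.2157]
tool_rot: [0.625, 0.78, -0.0, -0.002]
ft_force: [1.0, -0.1, -0.7]
grip_width: 0.025
grasp_force: 59.0
clock: 7.68
eef_pos: [0.5589, 0.0598, 0.2169]
tool_rot: [0.627, 0.779, -0.001, -0.001]
ft_force: [-0.3, 0.0, -0.6]
grip_width: 0.0247
grasp_force: 59.1
t 7.675 pos [0.5589 0.0598 0.2169] yaw 12.36 tilt [-0.0017 -0.0006] w 0.0247 f 59.1 | shift [0.01  0.009 0.713] turn -0.0008
```

View pics/ws1.png

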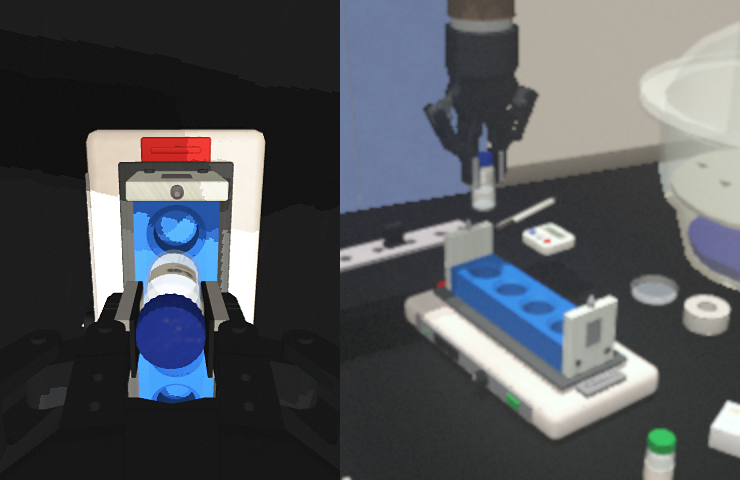

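The blue vial hangs upright in the jaws, with its cap at wrist (320,331). I'll compute its offset in the grip.

```bash
cat >> h.py <<'E'
def held(u,zt,show=True):
    o=telemetry.get_obs();M=R.from_quat(o['tool_rot']).as_matrix()
    print('cap in tool mm',(M.T@(ray('wrist',u,zt)-o['eef_pos'])*1e3).round(1))
E
python3 -c "
from h import *
held((320,331),.2306)
held((320,321),.2306)"
```

```text
cap in tool mm [  3.9  -0.2 -13.1]
cap in tool mm [  7.7  -0.2 -13.1]
```

```bash

python3 -m creep '0 -0.015 0.009 0.15 -0.0008;0 -0.015 0.009 0.35 -0.0008;0 -0.015 0.009 0.5 -0.0008;0 -0.015 0.009 0.6 -0.0008;0 -0.015 0.009 0.66 -0.0008;0 -0.015 0.009 0.71 -0.0008;0 -0.015 0.009 0.71 -0.0008'
python3 -c "
from h import *
plan(*WELL[0],.107,12.5)"
```

```text
clock: 8.65
eef_pos: [0.5614, 0.0596, 0.111]
tool_rot: [0.625, 0.781, -0.0, -0.0]
ft_force: [0.3, -0.6, -0.2]
grip_width: 0.025
grasp_force: 59.1
t 8.65 pos [0.5614 0.0596 0.111 ] yaw 12.64 tilt [-0.0002 -0.    ] w 0.025 f 59.1 | shift [ 0.015 -0.008  0.007] turn 0.0008
```

Release, rise, and check.

```bash

python3 -m creep '0 0 0 0.01 0;0.5 0 0 0.01 0;1 0 0 0.01 0;1 0 0 0.01 0;1 0 0 0.01 0;1 0 0 -0.3 0;1 0 0 -0.7 0;1 0 0 -0.7 0;1 0 0 -0.7 0'
python3 - <<'E'
from h import *
plan(*VIAL['green'],.2,12.5)
im=snap('wrist','w2.png');print([(np.round(d['at'],4),d['conf']) for d in spot_point('blue_cap_vial','wrist')[:2]])
E
```

```text
clock: 9.78
eef_pos: [0.5613, 0.0597, 0.2161]
tool_rot: [0.625, 0.781, 0.0, 0.0]
ft_force: [-0.3, 1.0, -0.8]
grip_width: 0.0858
grasp_force: 0.0
t 9.775 pos [0.5613 0.0597 0.2161] yaw 12.64 tilt [0.0003 0.    ] w 0.0858 f 0.0 | shift [-2.171 -0.217  0.087] turn 0.0008
[(array([0.5613, 0.0586, 0.0592]), 0.87)]
```

View pics/w2.png

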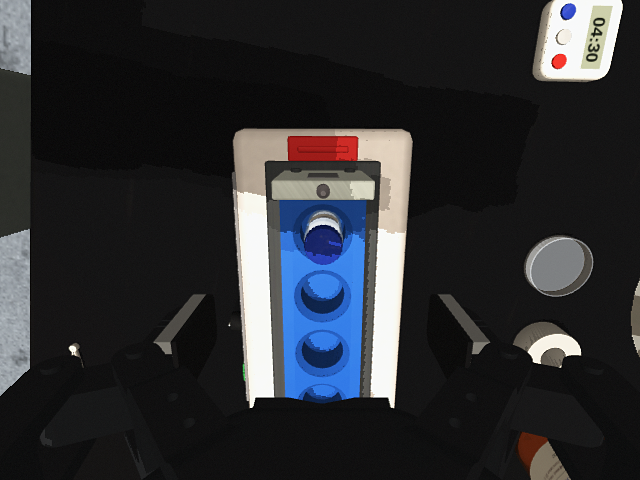

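The blue vial stands in the first well at about (323,235), next to the red marker, and the origin estimate is z 0.059. Next is green.

```bash

python3 -m creep '1 -1 -0.1 0 0;1 -1 -0.1 0 0;1 -1 -0.1 0 0;1 -1 -0.1 0 0'
python3 -m creep '1 -1 -0.117 0 0;1 -1 -0.117 0 0;1 -1 -0.117 0 0;1 -1 -0.117 0 0'
python3 -m creep '1 -0.171 0 0.3 0.0008;1 -0.171 0 0.3 0.0008;1 -0.171 0 0.3 0.0008;1 -0.171 0 0.3 0.0008'
python3 - <<'E'
from h import *
plan(*VIAL['green'],.047,12.5)
camera('wrist')
for v in ('green_cap_vial','yellow_vial','amber_vial'):print(v,[(np.round(d['at'],4),d['conf']) for d in spot_point(v,'wrist')[:2]])
E
```

```text
clock: 10.38
eef_pos: [0.5787, -0.0919, 0.214]
tool_rot: [0.626, 0.779, -0.001, -0.002]
ft_force: [-0.3, 0.5, -0.6]
grip_width: 0.0854
grasp_force: 0.0
clock: 10.88
eef_pos: [0.5949, -0.2408, 0.2143]
tool_rot: [0.626, 0.78, -0.0, -0.001]
ft_force: [0.1, -0.2, 0.0]
grip_width: 0.0853
grasp_force: 0.0
clock: 11.38
eef_pos: [0.6019, -0.264, 0.173]
tool_rot: [0.625, 0.78, 0.001, 0.001]
ft_force: [-0.4, -1.3, 1.4]
grip_width: 0.0854
grasp_force: 0.0
t 11.375 pos [ 0.6019 -0.264   0.173 ] yaw 12.6 tilt [ 0.0025 -0.0007] w 0.0854 f 0.0 | shift [-0.005 -0.01   0.82 ] turn 0.0006
green_cap_vial [(array([ 0.6048, -0.2647,  0.0028]), 0.65)]
yellow_vial [(array([ 0.5842, -0.3805, -0.0027]), 0.56)]
amber_vial [(array([ 0.4511, -0.3928, -0.0045]), 0.95)]
```

```bash

python3 -m creep '1 -0.005 -0.01 0.35 0;1 -0.005 -0.01 0.65 0;1 -0.005 -0.01 0.82 0;1 -0.005 -0.01 0.82 0;1 -0.005 -0.01 0.82 0;0 -0.005 -0.01 0.82 0;0 -0.005 -0.01 0.82 0;0 -0.005 -0.01 0.82 0;0 -0.005 -0.01 0.82 0;0 -0.005 -0.01 0.82 0;0 -0.005 -0.01 0.82 0'
python3 -m creep '0 0 0 -0.4 0;0 0 0 -0.8 0;0 0 0 -1 0;0 0 0 -1 0'
python3 -m creep '0 0.1 0.1 -0.118 0;0 0.5 0.1 -0.118 0;0 1 0.2 -0.118 0;0 1 0.2 -0.118 0'
python3 -m creep '0 0.186 0 0 0;0 0.186 0 0 0;0 0.186 0 0 0;0 0.186 0 0 0'
python3 - <<'E'
from h import *
plan(*WELL[3],.107,12.5)
im=snap('wrist','w3.png')
hsv=cv2.cvtColor(im,cv2.COLOR_RGB2HSV);m=(hsv[...,0]>45)&(hsv[...,0]<85)&(hsv[...,1]>100)&(hsv[...,2]>30)
for c,a in blobs(m,240,250,400,400,800): print(c,a); held(c,telemetry.get_obs()['eef_pos'][2]+.0137)
E
```

```text
clock: 12.95
eef_pos: [0.6001, -0.2665, 0.0489]
tool_rot: [0.626, 0.78, 0.0, 0.001]
ft_force: [-0.2, 1.4, 6.0]
grip_width: 0.025
grasp_force: 58.9
clock: 13.45
eef_pos: [0.6011, -0.267, 0.2012]
tool_rot: [0.626, 0.78, 0.001, 0.003]
ft_force: [0.7, -0.1, -1.2]
grip_width: 0.0252
grasp_force: 59.1
clock: 13.95
eef_pos: [0.595, -0.1096, 0.2133]
tool_rot: [0.624, 0.781, -0.001, -0.002]
ft_force: [0.6, -1.0, -0.5]
grip_width: 0.0247
grasp_force: 59.1
clock: 14.45
eef_pos: [0.5904, -0.0873, 0.2152]
tool_rot: [0.627, 0.779, -0.0, -0.0]
ft_force: [1.2, -0.5, -0.2]
grip_width: 0.0248
grasp_force: 59.1
t 14.45 pos [ 0.5904 -0.0873  0.2152] yaw 12.41 tilt [-0.0008 -0.0002] w 0.0248 f 59.1 | shift [0.013 0.016 0.701] turn -0.0005
[320.25082075 338.47253228] 4569
cap in tool mm [  1.4  -0.1 -13.7]
```

```bash

python3 -m creep '0 0.003 0.012 0.15 0;0 0.003 0.012 0.35 0;0 0.003 0.012 0.5 0;0 0.003 0.012 0.6 0;0 0.003 0.012 0.66 0;0 0.003 0.012 0.705 0;0 0.003 0.012 0.705 0;0 0.003 0.012 0.705 0'
python3 -m creep '0.5 0 0 0 0;1 0 0 0 0;1 0 0 0 0;1 0 0 0 0;1 0 0 -0.3 0;1 0 0 -0.7 0;1 0 0 -0.7 0;1 0 0 -0.7 0'
python3 - <<'E'
from h import *
plan(*VIAL['yellow'],.047,12.5)
camera('wrist');print([(np.round(d['at'],4),d['conf']) for d in spot_point('green_cap_vial','wrist')[:2]])
E
```

```text
clock: 15.5
eef_pos: [0.5926, -0.0853, 0.1108]
tool_rot: [0.626, 0.78, 0.0, 0.001]
ft_force: [-0.2, -0.3, -0.6]
grip_width: 0.0249
grasp_force: 59.1
clock: 16.5
eef_pos: [0.592, -0.0852, 0.215]
tool_rot: [0.626, 0.78, 0.0, 0.0]
ft_force: [0.6, 0.4, -0.6]
grip_width: 0.0852
grasp_force: 0.0
t 16.5 pos [ 0.592  -0.0852  0.215 ] yaw 12.5 tilt [ 0.0003 -0.0001] w 0.0852 f 0.0 | shift [-1.915 -0.527  1.1  ] turn 0.0
[(array([ 0.5957, -0.0815,  0.0594]), 0.9)]
```

```bash

python3 -m creep '1 -1 -0.3 0 0;1 -1 -0.3 0 0;1 -1 -0.3 0 0;1 -1 -0.3 0 0'
python3 -m creep '1 -0.915 -0.227 0.2 0;1 -0.915 -0.227 0.2 0;1 -0.915 -0.227 0.3 0;1 -0.915 -0.227 0.3 0;1 -0.915 -0.227 0.3 0'
python3 - <<'E'
from h import *
plan(*VIAL['yellow'],.047,12.5)
camera('wrist')
for v in ('yellow_vial','amber_vial','weighing_bottle'):print(v,[(np.round(d['at'],4),d['conf']) for d in spot_point(v,'wrist')[:2]])
E
```

```text
clock: 17.1
eef_pos: [0.5792, -0.2438, 0.2126]
tool_rot: [0.628, 0.779, -0.001, -0.002]
ft_force: [0.5, 0.1, -0.1]
grip_width: 0.0855
grasp_force: 0.0
clock: 17.73
eef_pos: [0.5775, -0.3807, 0.1699]
tool_rot: [0.625, 0.78, 0.0, -0.001]
ft_force: [-0.0, -0.0, 0.2]
grip_width: 0.0855
grasp_force: 0.0
t 17.725 pos [ 0.5775 -0.3807  0.1699] yaw 12.61 tilt [-0.0008  0.0014] w 0.0855 f 0.0 | shift [-0.014 -0.006  0.799] turn 0.0006
yellow_vial [(array([ 0.5815, -0.3798,  0.0019]), 0.74)]
amber_vial [(array([ 0.454 , -0.3942, -0.    ]), 0.68)]
weighing_bottle [(array([ 0.5185, -0.3292,  0.0019]), 0.67)]
```

```bash

python3 -m creep '1 -0.008 0 0.35 0;1 -0.008 0 0.65 0;1 -0.008 0 0.8 0;1 -0.008 0 0.8 0;1 -0.008 0 0.8 0;0 -0.008 0 0.8 0;0 -0.008 0 0.8 0;0 -0.008 0 0.8 0;0 -0.008 0 0.8 0;0 -0.008 0 0.8 0;0 -0.008 0 0.8 0'
python3 -m creep '0 0 0 -0.4 0;0 0 0 -0.8 0;0 0 0 -1 0;0 0 0 -1 0'
python3 -m creep '0 0.1 0.2 -0.118 0;0 0.5 0.2 -0.118 0;0 1 0.2 -0.118 0;0 1 0.2 -0.118 0'
python3 -m creep '0 1 0.2 0 0;0 1 0.2 0 0;0 1 0.2 0 0;0 1 0.2 0 0'
python3 -m creep '0 0.583 0.129 0 0;0 0.583 0.129 0 0;0 0.583 0.129 0 0;0 0.583 0.129 0 0'
python3 - <<'E'
from h import *
plan(*WELL[1],.107,12.5)
im=snap('wrist','w4.png')
cv2.imwrite('pics/w4c.png',im[180:420,220:420,::-1])
E
```

```text
clock: 19.3
eef_pos: [0.5778, -0.3843, 0.0508]
tool_rot: [0.626, 0.78, 0.0, 0.001]
ft_force: [0.9, 0.0, 4.1]
grip_width: 0.0246
grasp_force: 59.1
clock: 19.8
eef_pos: [0.5785, -0.3849, 0.2033]
tool_rot: [0.626, 0.78, 0.0, 0.003]
ft_force: [0.6, 0.4, -0.4]
grip_width: 0.0244
grasp_force: 58.9
clock: 20.3
eef_pos: [0.5716, -0.2268, 0.2147]
tool_rot: [0.624, 0.781, -0.001, -0.004]
ft_force: [0.3, 0.2, -0.2]
grip_width: 0.0249
grasp_force: 59.0
clock: 20.8
eef_pos: [0.5705, -0.0765, 0.2162]
tool_rot: [0.625, 0.781, -0.001, -0.001]
ft_force: [0.0, -0.4, -0.1]
grip_width: 0.0243
grasp_force: 59.0
clock: 21.3
eef_pos: [0.571, 0.0099, 0.2169]
tool_rot: [0.627, 0.779, -0.001, -0.0]
ft_force: [0.2, 0.2, 0.7]
grip_width: 0.0251
grasp_force: 59.0
t 21.3 pos [0.571  0.0099 0.2169] yaw 12.41 tilt [-0.0012 -0.0009] w 0.0251 f 59.0 | shift [0.019 0.002 0.713] turn -0.0005
```

View pics/w4c.png

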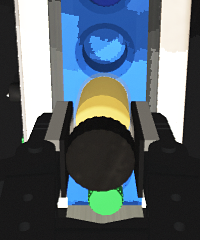

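The yellow vial is held upright, with its cap at wrist (321,333), about 3 mm off in tool x. The second well is free ahead of it.

```bash

python3 -m creep '0 0 0.002 0.15 0;0 0 0.002 0.35 0;0 0 0.002 0.5 0;0 0 0.002 0.6 0;0 0 0.002 0.66 0;0 0 0.002 0.71 0;0 0 0.002 0.71 0;0 0 0.002 0.71 0'
python3 -m creep '0.5 0 0 0 0;1 0 0 0 0;1 0 0 0 0;1 0 0 0 0;1 0 0 -0.3 0;1 0 0 -0.7 0;1 0 0 -0.7 0;1 0 0 -0.7 0'
python3 - <<'E'
from h import *
plan(*VIAL['amber'],.047,12.5)
camera('wrist');print([(np.round(d['at'],4),d['conf']) for d in spot_point('yellow_vial','wrist')[:2]])
E
```

```text
clock: 22.35
eef_pos: [0.5717, 0.0116, 0.1119]
tool_rot: [0.626, 0.78, 0.0, 0.0]
ft_force: [0.9, 0.4, -0.6]
grip_width: 0.0245
grasp_force: 59.0
clock: 23.35
eef_pos: [0.5711, 0.0115, 0.2162]
tool_rot: [0.626, 0.78, 0.0, 0.0]
ft_force: [-1.0, 0.2, -0.6]
grip_width: 0.0854
grasp_force: 0.0
t 23.35 pos [0.5711 0.0115 0.2162] yaw 12.5 tilt [ 0.0003 -0.    ] w 0.0854 f 0.0 | shift [-2.469 -1.371  1.108] turn -0.0
[(array([0.5738, 0.0141, 0.0564]), 0.69)]
```

```bash

python3 -m creep '1 -1 -0.6 0 0;1 -1 -0.6 0 0;1 -1 -0.6 0 0;1 -1 -0.6 0 0'
python3 -m creep '1 -1 -0.6 0 0;1 -1 -0.6 0 0;1 -1 -0.6 0 0;1 -1 -0.6 0 0'
python3 -m creep '1 -0.469 -0.171 0 0;1 -0.469 -0.171 0.2 0;1 -0.469 -0.171 0.3 0;1 -0.469 -0.171 0.3 0;1 -0.469 -0.171 0.3 0'
python3 - <<'E'
from h import *
plan(*VIAL['amber'],.047,12.5)
camera('wrist')
for v in ('amber_vial','weighing_bottle'):print(v,[(np.round(d['at'],4),d['conf']) for d in spot_point(v,'wrist')[:2]])
E
```

```text
clock: 23.95
eef_pos: [0.5137, -0.1572, 0.2145]
tool_rot: [0.628, 0.778, -0.001, -0.002]
ft_force: [0.4, 0.3, 0.3]
grip_width: 0.0854
grasp_force: 0.0
clock: 24.45
eef_pos: [0.4592, -0.3223, 0.2146]
tool_rot: [0.628, 0.778, -0.0, -0.001]
ft_force: [0.2, 1.1, -0.3]
grip_width: 0.0856
grasp_force: 0.0
clock: 25.08
eef_pos: [0.4515, -0.3934, 0.172]
tool_rot: [0.625, 0.781, 0.0, 0.0]
ft_force: [-0.6, 0.2, 0.7]
grip_width: 0.0855
grasp_force: 0.0
t 25.075 pos [ 0.4515 -0.3934  0.172 ] yaw 12.62 tilt [ 0.0006 -0.0002] w 0.0855 f 0.0 | shift [-0.006 -0.008  0.813] turn 0.0006
amber_vial [(array([ 0.4505, -0.3939, -0.0027]), 0.75)]
weighing_bottle [(array([ 5.161e-01, -3.257e-01,  3.000e-04]), 0.56)]
```

```bash

python3 -m creep '1 0 -0.006 0.35 0;1 0 -0.006 0.65 0;1 0 -0.006 0.81 0;1 0 -0.006 0.81 0;1 0 -0.006 0.81 0;0 0 -0.006 0.81 0;0 0 -0.006 0.81 0;0 0 -0.006 0.81 0;0 0 -0.006 0.81 0;0 0 -0.006 0.81 0;0 0 -0.006 0.81 0'
python3 -m creep '0 0 0 -0.4 0;0 0 0 -0.8 0;0 0 0 -1 0;0 0 0 -1 0'
python3 -m creep '0 0.1 0.1 -0.118 0;0 0.5 0.3 -0.118 0;0 0.9 0.6 -0.118 0;0 0.9 0.6 -0.118 0'
python3 -m creep '0 0.9 0.6 0 0;0 0.9 0.6 0 0;0 0.9 0.6 0 0;0 0.9 0.6 0 0'
python3 -m creep '0 0.343 0.168 0 0;0 0.343 0.168 0 0;0 0.343 0.168 0 0;0 0.343 0.168 0 0'
python3 - <<'E'
from h import *
plan(*WELL[2],.107,12.5)
im=snap('wrist','w5.png')
hsv=cv2.cvtColor(im,cv2.COLOR_RGB2HSV);m=(hsv[...,1]<60)&(hsv[...,2]>90)
cv2.imwrite('pics/w5c.png',im[180:420,220:420,::-1])
E
```

```text
clock: 26.6
eef_pos: [0.4501, -0.395, 0.0504]
tool_rot: [0.626, 0.78, -0.0, 0.001]
ft_force: [-0.5, 0.4, 4.5]
grip_width: 0.025
grasp_force: 58.8
clock: 27.1
eef_pos: [0.451, -0.3959, 0.2026]
tool_rot: [0.626, 0.78, -0.0, 0.003]
ft_force: [1.1, -0.4, -0.5]
grip_width: 0.0247
grasp_force: 59.0
clock: 27.6
eef_pos: [0.5084, -0.2399, 0.2151]
tool_rot: [0.624, 0.781, -0.0, -0.002]
ft_force: [0.4, 0.4, 0.2]
grip_width: 0.0253
grasp_force: 59.0
clock: 28.1
eef_pos: [0.5671, -0.09, 0.2153]
tool_rot: [0.624, 0.781, -0.001, -0.001]
ft_force: [0.1, -1.1, -0.6]
grip_width: 0.0247
grasp_force: 59.0
clock: 28.6
eef_pos: [0.58, -0.0381, 0.217]
tool_rot: [0.627, 0.779, -0.0, -0.0]
ft_force: [-0.2, -0.5, -0.1]
grip_width: 0.0251
grasp_force: 59.0
t 28.6 pos [ 0.58   -0.0381  0.217 ] yaw 12.38 tilt [-0.0011 -0.0004] w 0.0251 f 59.0 | shift [0.011 0.013 0.713] turn -0.0007
```

View pics/w5c.png

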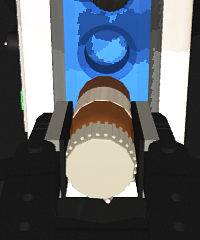

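The amber vial is held upright, with its cap face at wrist (321,348). The third well is free.

```bash

python3 -m creep '0 0.02 0.01 0.15 0;0 0.02 0.01 0.35 0;0 0.02 0.01 0.5 0;0 0.02 0.01 0.6 0;0 0.02 0.01 0.66 0;0 0.02 0.01 0.71 0;0 0.02 0.01 0.71 0;0 0.02 0.01 0.71 0'
python3 -m creep '0.5 0 0 0 0;1 0 0 0 0;1 0 0 0 0;1 0 0 0 0;1 0 0 -0.3 0;1 0 0 -0.7 0;1 0 0 -0.7 0;1 0 0 -0.7 0'
python3 - <<'E'
from h import *
plan(.5233,.3234,.15,98.8)
camera('wrist')
for v in ('amber_vial','yellow_vial','blue_cap_vial','green_cap_vial'):print(v,[(np.round(d['at'],4),d['conf']) for d in spot_point(v,'wrist')[:2]])
E
```

```text
clock: 29.65
eef_pos: [0.5819, -0.0332, 0.1117]
tool_rot: [0.626, 0.78, 0.0, 0.001]
ft_force: [-0.2, -0.5, -0.1]
grip_width: 0.0246
grasp_force: 59.0
clock: 30.65
eef_pos: [0.5812, -0.0333, 0.2159]
tool_rot: [0.626, 0.78, 0.0, 0.0]
ft_force: [0.8, 0.4, -1.1]
grip_width: 0.0849
grasp_force: 0.0
t 30.65 pos [ 0.5812 -0.0333  0.2159] yaw 12.5 tilt [ 0.0003 -0.    ] w 0.0849 f 0.0 | shift [2.405 0.137 0.419] turn -0.4795
amber_vial [(array([ 0.5843, -0.0326,  0.0548]), 0.85), (array([ 0.7258, -0.2443,  0.0008]), 0.7)]
yellow_vial [(array([0.573 , 0.0148, 0.0546]), 0.91)]
blue_cap_vial [(array([0.5632, 0.0611, 0.0597]), 0.72)]
green_cap_vial [(array([ 0.5958, -0.0874,  0.0582]), 0.61)]
```

```bash

python3 -m creep '1 1 0.07 0 0;1 1 0.07 0 0;1 1 0.07 0 0;1 1 0.07 0 0'
python3 -m creep '1 1 0.067 0 0;1 1 0.067 0 0;1 1 0.067 0 0;1 1 0.067 0 0'
python3 -m creep '1 0.405 0 0 -0.4795;1 0.405 0 0 -0.4795;1 0.405 0 0 -0.4795;1 0.405 0 0 -0.4795;1 0.405 0 0 -0.4795;1 0.405 0 0 -0.4795;1 0.405 0 0 -0.4795;1 0.405 0 0 -0.4795;1 0.405 0 0 -0.4795;1 0.405 0 0 -0.4795'
python3 - <<'E'
from h import *
plan(.5233,.3234,.028,98.8)
im=snap('wrist','w6.png')
print([(np.round(d['at'],4),d['conf']) for d in spot_point('hold_down_plate','wrist')[:2]])
im=snap('top','t6.png')
cv2.imwrite('pics/t6c.png',cv2.resize(im[205:305,240:395,::-1],(775,500),interpolation=cv2.INTER_CUBIC))
E
```

```text
clock: 31.4
eef_pos: [0.5584, 0.1174, 0.2151]
tool_rot: [0.624, 0.781, -0.001, -0.001]
ft_force: [1.5, 0.2, -0.1]
grip_width: 0.0853
grasp_force: 0.0
clock: 31.9
eef_pos: [0.5363, 0.2648, 0.2151]
tool_rot: [0.625, 0.781, -0.001, -0.0]
ft_force: [0.2, -0.1, 0.1]
grip_width: 0.0856
grasp_force: 0.0
clock: 33.15
eef_pos: [0.5238, 0.3221, 0.2158]
tool_rot: [-0.075, 0.997, -0.0, -0.0]
ft_force: [-1.0, -0.6, -0.4]
grip_width: 0.0851
grasp_force: 0.0
t 33.15 pos [0.5238 0.3221 0.2158] yaw 98.57 tilt [-0.0003 -0.0005] w 0.0851 f 0.0 | shift [0.002 0.01  1.232] turn -0.0013
[(array([0.5235, 0.326 , 0.0017]), 0.88), (array([0.5472, 0.1205, 0.038 ]), 0.7)]
```

View pics/w6.png

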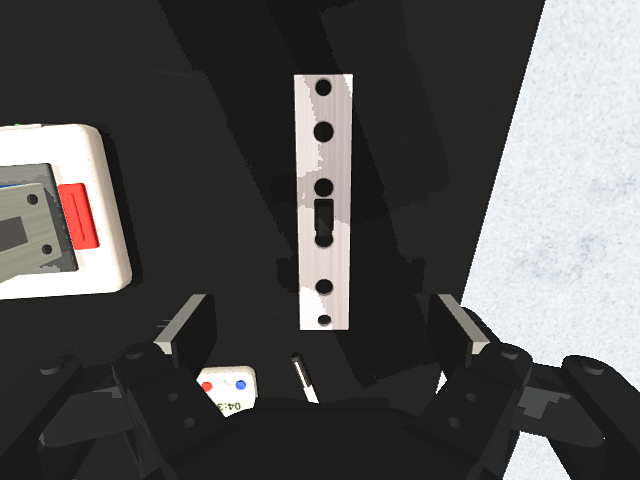

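View pics/t6c.png

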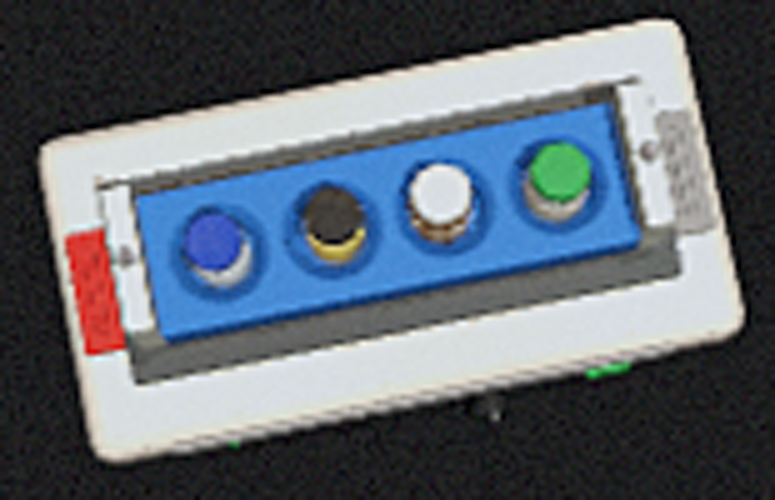

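All four vials are in the right order from the red marker (t6c). The wrist view shows the plate lined up with the tool, its end holes at (323,87) and (324,320), and the grip near (324,217).

```bash

python3 - <<'E'
from h import *
a,b=ray('wrist',(323,87),.006),ray('wrist',(324,320),.006);d=a-b
print(a.round(4),b.round(4),((a+b)/2).round(4),np.linalg.norm(d),np.degrees(np.arctan2(d[1],d[0])))
o=telemetry.get_obs();M=R.from_quat(o['tool_rot']).as_matrix()
print((M.T@((a+b)/2-o['eef_pos'])/.15).round(4))
m=cut_out('hold_down_plate','top')
E
```

```text
[0.4137 0.306  0.006 ] [0.6342 0.341  0.006 ] [0.524  0.3235 0.006 ] 0.22329242261939464 -170.99500065327263
[-0.0036  0.0036  1.3996]
```

```bash

python3 -m creep '1 -0.002 0.006 0.35 -0.0018;1 -0.002 0.006 0.7 -0.0018;1 -0.002 0.006 1 -0.0018;1 -0.002 0.006 1 -0.0018;1 -0.002 0.006 1 -0.0018'
python3 -m creep '1 0 0 0.1 0;1 0 0 0.2 0;1 0 0 0.225 0;1 0 0 0.225 0;0 0 0 0.225 0;0 0 0 0.225 0;0 0 0 0.225 0;0 0 0 0.225 0;0 0 0 0.225 0;0 0 0 0.225 0;0 0 0 0.225 0;0 0 0 0.225 0'
python3 -m creep '0 0 0 -0.2 0;0 0 0 -0.5 0;0 0 0 -0.8 0;0 0 0 -1 0;0 0 0 -1 0'
python3 -m creep '0 0 0 -0.2 0.1;0 0 0 -0.2 0.2;0 0 0 -0.2 0.3;0 0 0 -0.2 0.4;0 0 0 -0.2 0.47;0 0 0 -0.2 0.4806;0 0 0 -0.2 0.4806;0 0 0 -0.2 0.4806;0 0 0 -0.2 0.4806;0 0 0 -0.2 0.4806;0 0 0 -0.2 0.4806;0 0 0 -0.2 0.4806'
python3 - <<'E'
from h import *
plan(*C,.18,12.5)
im=snap('wrist','w7.png')
E
```

```text
clock: 33.98
eef_pos: [0.5245, 0.3251, 0.0677]
tool_rot: [-0.08, 0.997, 0.001, 0.001]
ft_force: [0.2, 0.5, 1.2]
grip_width: 0.0848
grasp_force: 0.0
clock: 35.48
eef_pos: [0.5237, 0.3244, 0.0325]
tool_rot: [-0.08, 0.997, 0.0, 0.0]
ft_force: [0.3, -0.4, 3.5]
grip_width: 0.0131
grasp_force: 59.2
clock: 36.1
eef_pos: [0.5246, 0.3251, 0.1843]
tool_rot: [-0.08, 0.997, 0.001, 0.002]
ft_force: [-0.2, -0.5, -2.1]
grip_width: 0.0126
grasp_force: 58.7
clock: 37.6
eef_pos: [0.5234, 0.3243, 0.2121]
tool_rot: [0.625, 0.781, -0.0, -0.0]
ft_force: [-0.0, 0.4, -2.8]
grip_width: 0.013
grasp_force: 58.7
t 37.6 pos [0.5234 0.3243 0.2121] yaw 12.67 tilt [-0.0001 -0.0001] w 0.013 f 58.7 | shift [-2.262 -0.149  0.194] turn 0.0009
```

View pics/w7.png

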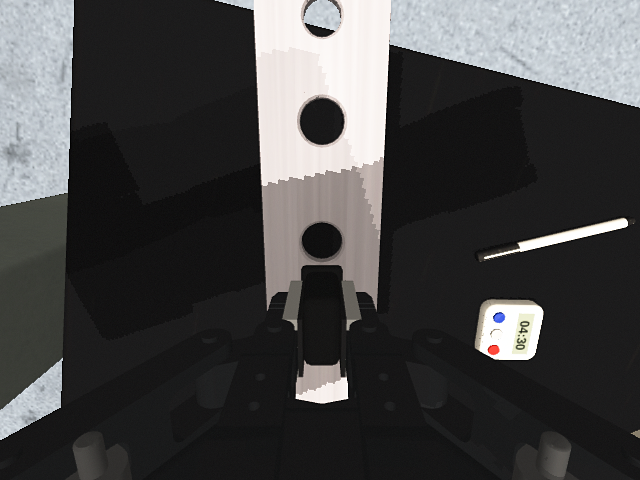

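The plate is held level and in line with the tool, with its front hole at (322,17) and windows at (322,121) and (322,240). I'll compute its offset in the grip.

```bash

python3 - <<'E'
from h import *
o=telemetry.get_obs();M=R.from_quat(o['tool_rot']).as_matrix()
for u in [(322,17),(322,121),(322,240)]: print((M.T@(ray('wrist',u,o['eef_pos'][2]-.0265)-o['eef_pos'])*1e3).round(1))
# mixer marker-end pin seen from wrist in w2 at pose then
E
python3 -m creep '0 -1 -0.07 0 0;0 -1 -0.07 0 0;0 -1 -0.07 0 0;0 -1 -0.07 0 0;0 -1 -0.07 0 0'
python3 -m creep '0 -1 -0.07 0 0;0 -1 -0.07 0 0;0 -1 -0.07 0 0;0 -1 -0.07 0 0;0 -1 -0.07 0 0'
python3 -m creep '0 -0.262 -0.009 0 0.0009;0 -0.262 -0.009 0 0.0009;0 -0.262 -0.009 0 0.0009;0 -0.262 -0.009 0 0.0009;0 -0.262 -0.009 0 0.0009;0 -0.262 -0.009 0 0.0009'
python3 - <<'E'
from h import *
plan(*C,.18,12.5)
im=snap('wrist','w8.png');b=snap('side','s8.png')
cv2.imwrite('pics/ws8.png',np.hstack([im[:,200:440],cv2.resize(b[130:330,230:400],(510,480)) [:, :]])[:,:,::-1])
E
```

```text
[109.7   0.6  26.5]
[73.5  0.6 26.5]
[24.8  0.6 26.5]
clock: 38.28
eef_pos: [0.5461, 0.1761, 0.2124]
tool_rot: [0.625, 0.781, 0.0, -0.0]
ft_force: [0.1, 0.6, -2.4]
grip_width: 0.013
grasp_force: 58.8
clock: 38.9
eef_pos: [0.5686, 0.0285, 0.2121]
tool_rot: [0.624, 0.781, 0.0, -0.0]
ft_force: [-0.2, -0.5, -2.4]
grip_width: 0.0132
grasp_force: 58.8
clock: 39.65
eef_pos: [0.5758, -0.0112, 0.2123]
tool_rot: [0.626, 0.78, 0.0, 0.0]
ft_force: [0.4, -0.7, -2.2]
grip_width: 0.0133
grasp_force: 58.8
t 39.65 pos [ 0.5758 -0.0112  0.2123] yaw 12.5 tilt [0.0001 0.0001] w 0.0133 f 58.8 | shift [-0.004  0.     0.195] turn 0.0
```

View pics/ws8.png

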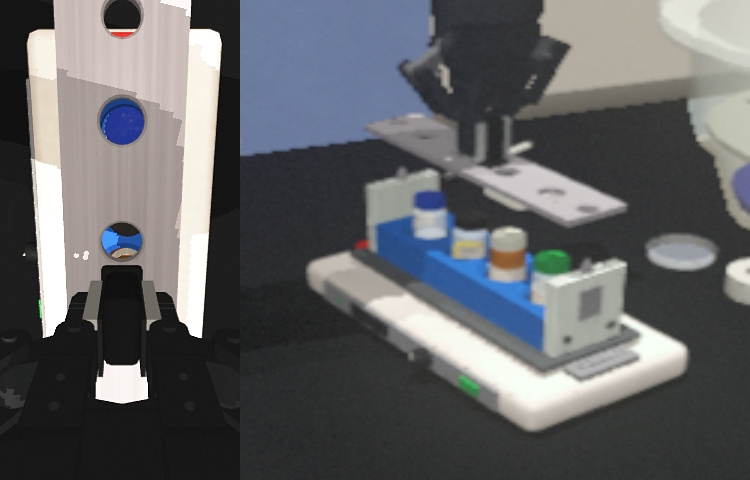

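The plate is above the vials and lined up with the mixer, and the vials stand upright. I'll lower it to just above the pins and look through the front hole.

```bash

python3 -m creep '0 0.005 0 0.1 0;0 0.005 0 0.2 0;0 0.005 0 0.235 0;0 0.005 0 0.235 0;0 0.005 0 0.235 0'
python3 - <<'E'
from h import *
plan(*C,.1545,12.5)
im=snap('wrist','w9.png');b=snap('side','s9.png');t=snap('top','t9.png')
cv2.imwrite('pics/ws9.png',np.hstack([cv2.resize(im[0:60,280:360],(400,300),interpolation=2),cv2.resize(b[180:300,260:380],(390,300),interpolation=2)])[:,:,::-1])
o=telemetry.get_obs();M=R.from_quat(o['tool_rot']).as_matrix()
p=camera_params('wrist');K=p['camera_matrix'];Rc=R.from_quat(p['attitude']).as_matrix()
for n,k in (('pin',.112),):
    for z in (.137,.125):
        q=Rc.T@(np.array([*(C+k*E),z])-p['eye']);q=K@q;print(n,z,(q[:2]/q[2]).round(1))
E
```

```text
clock: 40.38
eef_pos: [0.576, -0.011, 0.1773]
tool_rot: [0.626, 0.78, 0.0, 0.0]
ft_force: [0.9, -0.0, -2.8]
grip_width: 0.0132
grasp_force: 58.8
t 40.375 pos [ 0.576  -0.011   0.1773] yaw 12.46 tilt [ 0.0007 -0.    ] w 0.0132 f 58.8 | shift [-0.005 -0.001  0.132] turn -0.0002
pin 0.137 [319.5  24.3]
pin 0.125 [319.6  32.9]
```

View pics/ws9.png

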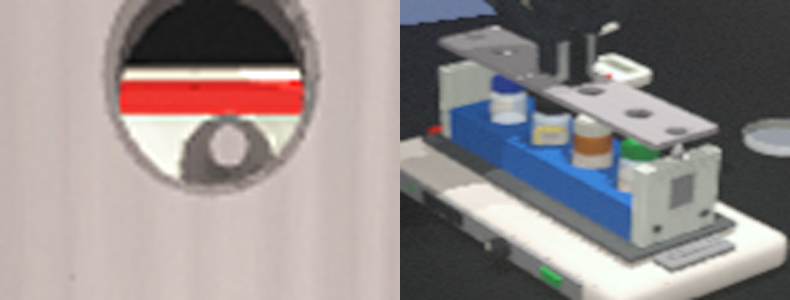

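```bash

python3 - <<'E'
from h import *
o=telemetry.get_obs();M=R.from_quat(o['tool_rot']).as_matrix()
f=lambda u,z:(M.T@(ray('wrist',u,z)-o['eef_pos'])*1e3).round(1)
print('pin',f((325.6,29),.137),ray('wrist',(325.6,29),.137),'hole',f((322.5,18),.1508), f((322.5,17),.1508))
print(C+.112*E)
# far pin vs top image
E
```

```text
pin [109.6   2.1  40.5] [0.5545078  0.09647783 0.137     ] hole [109.5   0.8  26.7] [109.8   0.8  26.7]
[0.551752 0.097612]
```

The pin tip at wrist (325.6,29) sits inside the hole, which is centred near (322.5,18). The correction is about +1 mm in tool y.

```bash

python3 -m creep '0 0 0.007 0 0;0 0 0.007 0.03 0;0 0 0.007 0.06 0;0 0 0.007 0.08 0;0 0 0.007 0.1 0;0 0 0.007 0.1 0'
python3 -m creep '0 0 0 0.01 0;0 0 0 0.02 0;0 0 0 0.03 0;0 0 0 0.03 0'
```

```text
clock: 41.28
eef_pos: [0.5765, -0.0107, 0.1615]
tool_rot: [0.626, 0.78, -0.0, -0.0]
ft_force: [0.3, 0.3, -2.1]
grip_width: 0.0132
grasp_force: 58.8
clock: 41.78
eef_pos: [0.5767, -0.0107, 0.1575]
tool_rot: [0.626, 0.78, 0.0, 0.0]
ft_force: [-0.6, -0.1, -0.5]
grip_width: 0.0128
grasp_force: 59.0
```

```bash

python3 -m creep '0.3 0 0 0 0;0.6 0 0 0 0;0.6 0 0 0 0;0.6 0 0 0 0;0.6 0 0 0 0;0.6 0 0 -0.3 0;0.6 0 0 -0.6 0;0.6 0 0 -0.9 0;0.6 0 0 -0.9 0;0.6 0 0 -0.9 0'
python3 - <<'E'
from h import *
im=snap('wrist','w10.png');b=snap('side','s10.png')
for c in ('wrist','side'):
  for v in ('hold_down_plate','weighing_bottle','septa_box'): print(c,v,[(np.round(d['at'],4),round(d['conf'],2)) for d in spot_point(v,c)[:1]])
t=snap('top','t10.png')
cv2.imwrite('pics/ws10.png',np.hstack([im[60:460,180:460],cv2.resize(b[170:310,240:390],(429,400),interpolation=2)])[:,:,::-1])
E
```

```text
clock: 43.02
eef_pos: [0.5765, -0.0107, 0.2921]
tool_rot: [0.626, 0.78, -0.0, -0.0]
ft_force: [-0.4, 0.1, 1.0]
grip_width: 0.0512
grasp_force: 0.0
wrist hold_down_plate [(array([ 0.5766, -0.0078,  0.1252]), 0.74)]
wrist weighing_bottle []
wrist septa_box [(array([ 0.7265, -0.2492,  0.0018]), 0.95)]
side hold_down_plate [(array([ 0.5772, -0.0112,  0.1258]), 0.89)]
side weighing_bottle [(array([ 0.5247, -0.3319,  0.0042]), 0.59)]
side septa_box []
```

View pics/ws10.png

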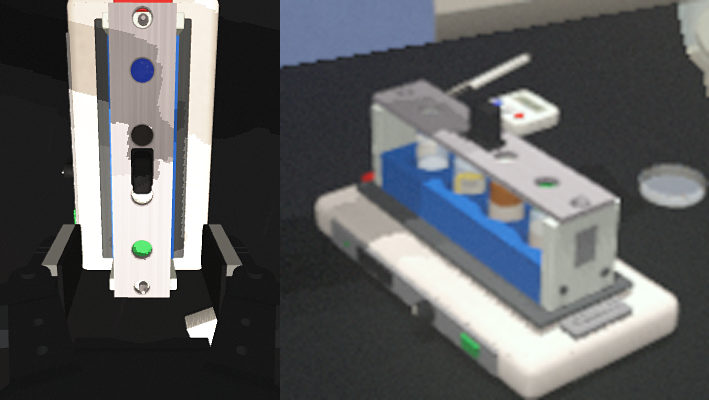

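The plate lies flat on both cheeks, with a pin showing in each end hole at crop (142,18) and (143,287), and the caps show through the windows in order. The gripper is clear, so I'm handing in.

```bash
python3 -c "
from h import *
print(ticket.job_done())"
```

```text
the job is handed in; nothing more can be done
None
```

I handed the job in at about 43 s of the 112 s allowed, with all four vials in run order from the red marker, the hold-down plate flat on both cheeks over both pins, and no sign that the weighing bottle or septa box moved; no verdict came back.

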